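# Press a cut board home on the edge gauge and hold it for the reading

## Robot

A 7-joint arm with a two-finger parallel gripper is mounted at the origin on the work surface. World frame = base frame: x ahead of the robot, y to its left, z up, the work surface at z = 0. Lengths are in m, angles in degrees, forces in N, time in s.
With the tool pointing down it reaches from about 0.35 to 0.775 m from the base axis. Payload 3.1 kg.
Tool frame: the origin (TCP) lies on the centre line of the jaws, within the pads' length; the fingertips stand 17 mm ahead of it and the grasp point (between the pads) lies 2 mm behind it (robot.tip_reach is the distance from the TCP to the fingertips, in m); z points along the fingers, y is the direction in which the jaws open and shut (so a half turn about z gives the same grasp; the last joint's range is limited). The gripper opens to 85 mm and grips with 20 to 120 N. Pads are 22 mm wide; open, the fingers measure 114 mm over their backs; the gripper's body (76 mm by 85 mm) begins 54 mm behind the grasp point. The pads swing forward as they close: fully open they stand 13 mm farther back than shut.
Start: joints at [62.183, 17.813, 0.802, 86.603, -0.252, 75.585, -1.558], TCP at [0.236, -0.497, 0.248] pointing down, gripper open.
Joint ranges: [-154.91, 154.91], [-16.99, 109.72], [-72.82, 74.43], [7.12, 147.25], [-82.49, 262.49], [11.32, 116.49], [-174.64, 174.64]. Speed limits (degrees/s): [159.86, 159.86, 180, 180, 180, 180, 180].

## Interface

Orientations are given as [roll, pitch, yaw] about the fixed x, y, z axes, in that order (R = Rz(yaw) Ry(pitch) Rx(roll)).
In Python, from station import robot, fingers, vision, workorder, recognise gives the robot as it stands. Calls block until the motion is done:
- robot.move_to(position, orientation): joint-space move of the TCP to a pose.
- robot.line_to(position, orientation=None, velocity=0.15, f_stop=None): straight line of the TCP; orientation=None keeps the orientation; velocity is the mean speed in m/s. With f_stop (N) it stops when the force on the tool has changed by that much, and returns True; else False.
- robot.move_j(angles): joint-space move.
- fingers.gripper_to(opening, force=None): opening from 0.0 (shut) to 1.0 (fully open); force is the grip in N (None keeps the last); returns when the fingers have stopped.
- robot.pause(seconds).
- robot.inverse_kinematics(position, orientation): joint angles nearest the present ones, or None.
- vision.grab_frame(name): name is "side" or "top" or "wrist"; returns the picture (480x640x3 uint8, red, green, blue); there is no depth.
- vision.calibration(name): a dict with "mtx" (3x3 intrinsics, pixels), "extrinsics" (4x4, takes a point from world to camera coordinates); the wrist camera has in their place "T_tool_cam" (4x4, takes a point from camera to tool coordinates, whose origin is the TCP and whose axes are the flange's). Camera axes: x right, y up, looking along -z (the intrinsics and any distortion apply to the point x, -y, -z); pixel columns grow to the right and rows downward; lengths in m; the calibration is good to about 2 mm. A picture is of the moment at which its call begins: read the wrist's pose just before it. calibration takes no time and is no camera call.
A pose or a line that the arm cannot do raises robot.PlanningError and nothing moves.
- workorder.close_job(): hands the job in, once; it reports no verdict.
Trained networks look in the newest picture that a camera, given by its name, has taken for a name from the list of things; names that differ only in an ending like _2 or _b are one class to them, and where a whole thing is asked for, a point or a joint stands for the part that bears it (a point fixed in the world has none). Each returns a list of dicts, best first, with "p" (0 to 1); they miss things now and then, are a little off and sometimes report something else, mostly with a low value. They report only what shows in the picture. A call takes as long as a camera call. They do not tell look-alikes from the thing itself.
- recognise(label, camera): "rect" ([centre column, centre row, width, height] in pixels, round what is visible of it).
Readings, each from a call of its own:
- robot.current_time_s(): time.
- robot.current_joint_positions(): joint angles.
- robot.current_dq(): joint speeds.
- robot.current_joint_torque(): joint torques, N m.
- robot.current_tool_pos(): TCP position.
- robot.current_eef_rot(): TCP orientation.
- robot.current_contact_force(): force on the tool from outside, world axes, zero at the start.
- robot.current_torque(): the same for the moment, N m.
- robot.current_finger_gap(): opening from 0.0 (shut) to 1.0 (fully open).
Only numpy, scipy, OpenCV 4.12 (cv2) and the standard library are available. Lean on these libraries where they do the work, as an engineer would, in place of code of your own. Each camera call takes 0.05 s, during which the arm holds its last target.

## Task

Draw the tallest of the three boards straight up out of its slot in the rack by its top edge, stand it upright in the two forked posts of the edge gauge, and press it down against the sprung plunger until its lower edge sits firmly on both rests. Finish while still holding the board pressed down there, so that the dial can be read. Press firmly but do not lean on the gauge hard, and leave the two shorter boards, the tape roll and the hand roller where they are.

Things in the scene. Friction and masses are not known exactly. Their poses are not given: they have to be found in the camera images.
- board: tallest of three stiff black plastic boards (brown paper liner on one face) standing on edge in the rack, in any of its three slots: 8 mm thick along its own x, 140 wide along y, 120 high along z, about 135 g. Origin at its centre. In the rack its lower edge is 12 mm and its top edge 132 mm above the bench.
- board_foot (a point): the middle of the tall board's lower edge, 60 mm below its centre
- short_a: one of the two shorter boards in the rack, 8 x 140 x 85 mm, otherwise like the tall one; origin at its centre; its top edge is 97 mm above the bench. To be left alone.
- short_b: the other shorter board, 8 x 140 x 85 mm; origin at its centre. To be left alone.
- rack: plywood rack fixed to the bench, 186 (x) x 170 (y) x 72 mm high; origin at the centre of its underside, z up. Boards stand on its 12 mm floor at x = -52, 0 and 52 mm, width along y. At each end (|y| 58 to 73 mm) upright grooves 12 mm wide guide them up to 72 mm: a board must rise 60 mm to come clear. Open between the ends.
- gauge: fixed edge gauge beside the rack: base 110 (x) x 190 (y) x 14 mm; steel forked posts at y = +-50 mm, each 44 (x) x 30 (y), 107 mm high, with a slot along y, open at the top and both ends, 16 mm wide in x, flaring to 30 mm in its top 13 mm; between them a dial (face to +x) with its plunger pointing up. Origin at the centre of the underside. A board stands in both forks, width along y.
- seat (a point): the point on the gauge's centre line level with the tops of both rests, 72 mm above the gauge's underside: the middle of the board's lower edge comes here, y within about 20 mm
- rest_l: hardened rest in the bottom of the fork at y = +50 mm: flat top 16 x 22 mm, 72 mm above the bench; origin at the middle of its top. Hard stop.
- rest_r: the same rest in the fork at y = -50 mm
- plunger (a joint): travel of the sprung plunger (14 mm flat tip, mid-way between the forks). 0 free: tip 80 mm above the bench, 8 mm over the rests. Grows as pressed; 0.008 m with a board down on both rests. Spring: 4 N at first touch, 8 N at 0.008 m, more than a board's weight. About 12 to 20 N downward in all seats the board well. The needle turns with it.
- tape: roll of brown tape lying flat between rack and gauge, 72 mm diameter, 48 mm high; origin at the centre of its underside. To be left alone.
- roller: hand roller lying beyond the work, about 170 mm long, 32 mm high, wooden handle; origin near its middle, on the bench. To be left alone.
There are look-alikes about, which are no part of the job. What is shaped like the gauge but blue or red is not meant.

How it is judged:
By the outcome, as a careful person would: the job done as asked, in the order asked, and still so for the second after the job is handed in, while the arm keeps its last pose, push and grip.
It also fails if it takes over 42 s, if anything falls off the work surface, if the arm or the gripper's body presses on something with over 40 N, if the wrist force passes 120 N, or if a joint passes its speed limit or range.

## Working session

There is one attempt and no reset: what is moved stays moved. The work goes in short steps, each a Python script; the robot and the scene stay as the last script left them, time stands still between calls to the robot, and variables do not carry over. Pictures are saved under pics/ and viewed, and the job is handed in when it is done.

```bash
ls; mkdir -p pics; python3 - <<'E'
from station import robot, fingers, vision, workorder, recognise
import cv2,numpy as np
np.set_printoptions(precision=4,suppress=True)
for n in ["side","top","wrist"]:
    im=vision.grab_frame(n); cv2.imwrite(f"pics/{n}0.png",im[:,:,::-1])
    print(n,vision.calibration(n))
print(robot.current_tool_pos(),robot.current_eef_rot(),robot.current_time_s(),robot.tip_reach)
E
```

```text
pics
side {'mtx': array([[480.2871,   0.    , 314.2927],
       [  0.    , 480.2871, 239.7361],
       [  0.    ,   0.    ,   1.    ]]), 'extrinsics': array([[-0.8222, -0.5691, -0.0109,  0.4506],
       [ 0.3848, -0.5699,  0.726 , -0.2621],
       [-0.4194,  0.5927,  0.6876, -0.6722],
       [ 0.    ,  0.    ,  0.    ,  1.    ]])}
top {'mtx': array([[485.8203,   0.    , 319.7349],
       [  0.    , 485.8203, 246.0286],
       [  0.    ,   0.    ,   1.    ]]), 'extrinsics': array([[-0.106 , -0.9944, -0.0057,  0.0549],
       [ 0.9652, -0.1042,  0.24  , -0.5334],
       [-0.2393,  0.02  ,  0.9707, -0.9382],
       [ 0.    ,  0.    ,  0.    ,  1.    ]])}
wrist {'mtx': array([[343.6478,   0.    , 322.064 ],
       [  0.    , 343.6478, 245.4426],
       [  0.    ,   0.    ,   1.    ]]), 'T_tool_cam': array([[-0.0005,  0.9633,  0.2685,  0.0667],
       [ 1.    ,  0.0004,  0.0006,  0.0002],
       [ 0.0005,  0.2685, -0.9633, -0.1264],
       [ 0.    ,  0.    ,  0.    ,  1.    ]])}
[ 0.236  -0.4963  0.2475] [-179.8984    0.0054   25.4325] 0.15 0.017
```

View pics/top0.png

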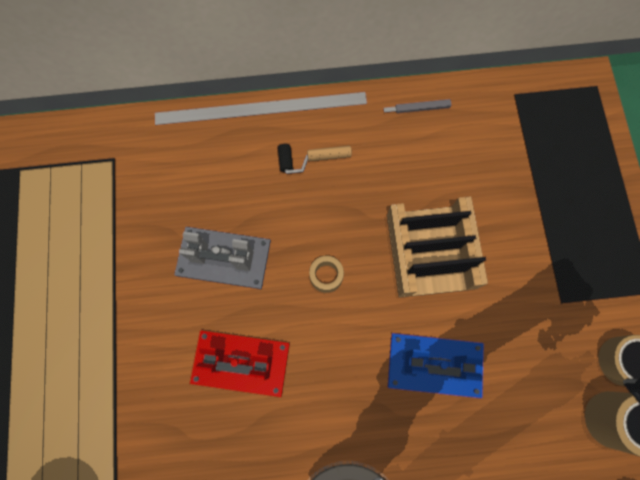

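View pics/side0.png

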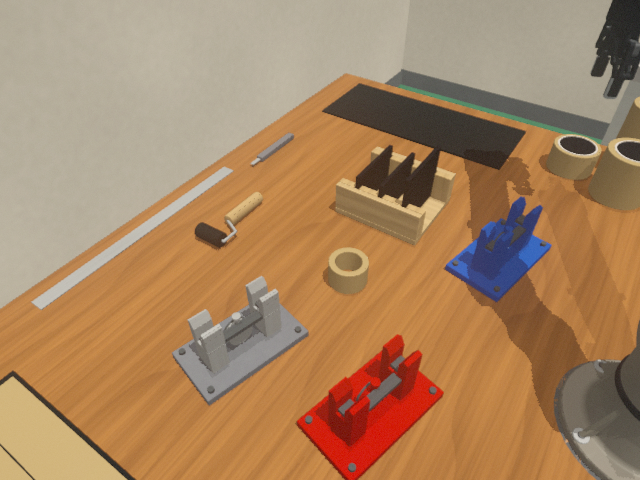

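View pics/wrist0.png

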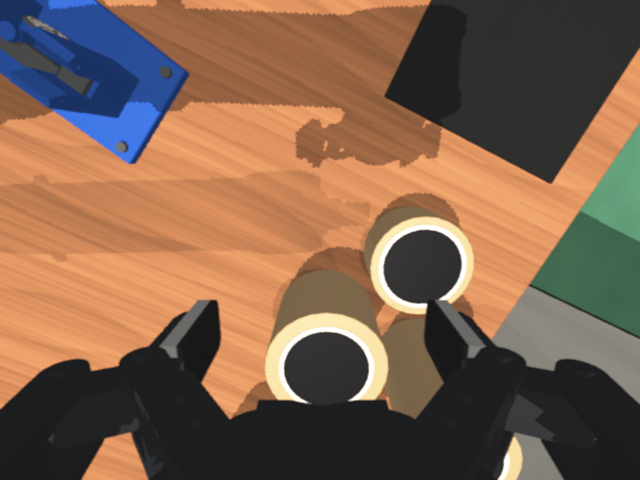

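```bash
python3 - <<'E'
import cv2,numpy as np
t=cv2.imread("pics/top0.png");s=cv2.imread("pics/side0.png")
c=lambda im,x,y,w,h,k:cv2.resize(im[y:y+h,x:x+w],None,fx=k,fy=k,interpolation=cv2.INTER_CUBIC)
cv2.imwrite("pics/c1.png",c(t,380,190,115,110,5))
cv2.imwrite("pics/c2.png",c(s,325,140,140,110,5))
cv2.imwrite("pics/c3.png",c(t,165,220,115,75,6))
E
```

```text
(no output)
```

View pics/c1.png

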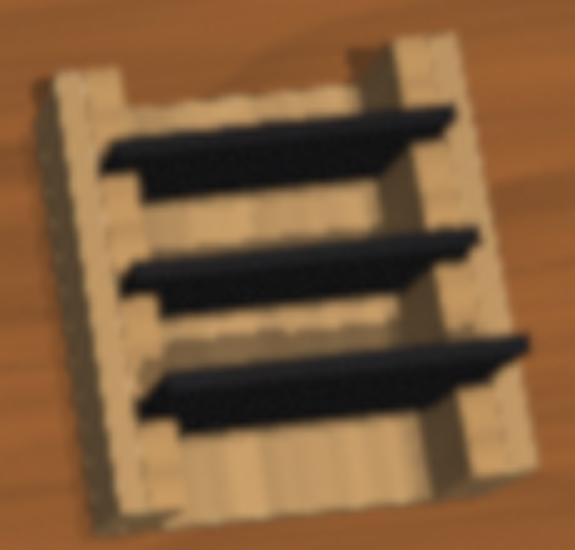

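View pics/c2.png

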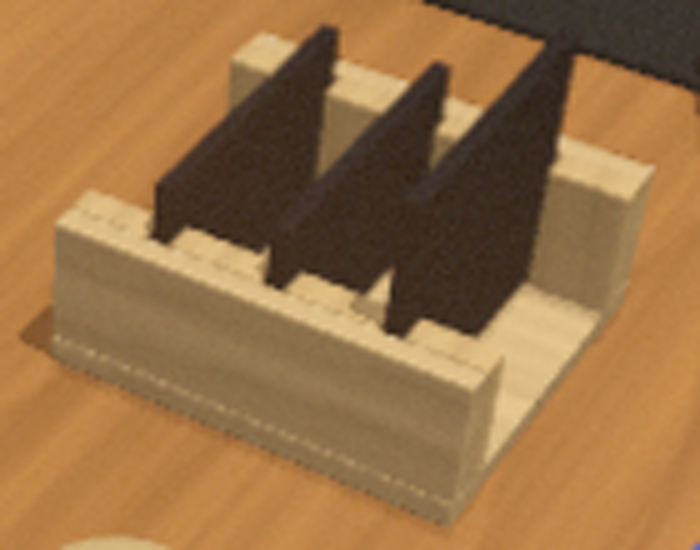

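View pics/c3.png

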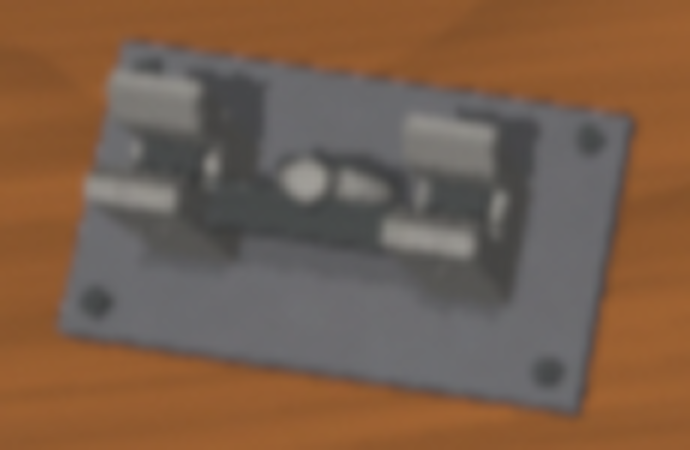

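```bash
cat > h.py <<'E'
import numpy as np,cv2
from scipy.optimize import least_squares
from scipy.spatial.transform import Rotation as R
from station import robot, fingers, vision, workorder, recognise
np.set_printoptions(precision=4,suppress=True)
def proj(P,K,E):
    P=np.atleast_2d(P); c=P@E[:3,:3].T+E[:3,3]
    return np.c_[K[0,0]*c[:,0]/-c[:,2]+K[0,2], K[1,1]*-c[:,1]/-c[:,2]+K[1,2]]
def cam(name):
    c=vision.calibration(name); return c["mtx"],c["extrinsics"]
def wristE(pos,rpy):
    c=vision.calibration("wrist"); T=np.eye(4);T[:3,:3]=R.from_euler('xyz',rpy,degrees=True).as_matrix();T[:3,3]=pos
    return c["mtx"],np.linalg.inv(T@c["T_tool_cam"])
def place(loc,p): # p=x,y,yaw(deg)
    c,s=np.cos(np.radians(p[2])),np.sin(np.radians(p[2])); loc=np.atleast_2d(loc)
    return np.c_[p[0]+c*loc[:,0]-s*loc[:,1],p[1]+s*loc[:,0]+c*loc[:,1],loc[:,2]]
def fit(obs,p0): # obs: list of (K,E,loc,uv)
    f=lambda p:np.concatenate([(proj(place(l,p),K,E)-uv).ravel() for K,E,l,uv in obs])
    r=least_squares(f,p0,x_scale=[.1,.1,10]); return r.x,r.fun.reshape(-1,2)
def backproj(uv,z,K,E):
    Ri=E[:3,:3].T; o=-Ri@E[:3,3]; d=Ri@np.array([(uv[0]-K[0,2])/K[0,0],-(uv[1]-K[1,2])/K[1,1],-1])
    return o+d*(z-o[2])/d[2]
E
python3 - <<'E'
from h import *
K,E=cam("top");Ks,Es=cam("side")
# gauge, top view: order far-left, far-right, near-right, near-left (left = +y, far=+x)
uv=np.array([[130,42],[632,115],[580,412],[62,332]])/6+[165,220]
loc=np.array([[.055,.095,.014],[.055,-.095,.014],[-.055,-.095,.014],[-.055,.095,.014]])
p,r=fit([(K,E,loc,uv)],[.6,.2,0]);print("gauge",p,r)
print("side",proj(place(np.r_[loc,[[0,0,.08]]],p),Ks,Es))
uv=np.array([[55,75],[455,35],[537,468],[125,515]])/5+[380,190]
loc=np.array([[.093,.085,.072],[.093,-.085,.072],[-.093,-.085,.072],[-.093,.085,.072]])
p,r=fit([(K,E,loc,uv)],[.6,-.2,0]);print("rack",p,r)
for x in(-.052,0,.052):
  b=place([[x,.07,.132],[x,-.07,.132]],p);print(b,proj(b,K,E),proj(b,Ks,Es))
E
```

```text
gauge [  0.5464   0.2065 -14.8242] [[-0.6392 -0.2997]
 [ 0.7378  0.1151]
 [ 0.3289  0.0336]
 [-0.4342  0.094 ]]
side [[171.7331 350.2266]
 [268.8844 289.7295]
 [309.1434 328.5867]
 [208.5492 399.3736]
 [236.6216 313.6609]]
rack [ 0.5133 -0.2448  0.1764] [[-0.1171  0.171 ]
 [ 0.12   -0.3674]
 [ 0.7237  0.1494]
 [-0.7244 -0.0057]]
[[ 0.4611 -0.1749  0.132 ]
 [ 0.4616 -0.3149  0.132 ]] [[413.9908 266.2213]
 [486.6438 258.2912]] [[407.0016 179.0881]
 [438.5959 144.4005]]
[[ 0.5131 -0.1748  0.132 ]
 [ 0.5136 -0.3148  0.132 ]] [[409.7969 239.9217]
 [481.5007 232.1779]] [[381.9063 169.9236]
 [414.9253 136.7768]]
[[ 0.5651 -0.1746  0.132 ]
 [ 0.5656 -0.3146  0.132 ]] [[405.713  214.3117]
 [476.4921 206.7471]] [[357.993  161.1907]
 [392.2774 129.4826]]
```

```bash
python3 - <<'E'
from h import *
for nm,p,ys in[("rack",(.461,-.245,.12),(90,-90)),("rackhi",(.461,-.245,.3),(90,-90)),("g",(.546,.2065,.176),(75,-105)),("ghi",(.546,.2065,.3),(75,-105))]:
  for y in ys: print(nm,y,robot.inverse_kinematics(p,[180,0,y]))
E
```

```text
rack 90 [ 41.4301  22.2704 -19.693  100.8904   8.6313  58.3166  18.5461]
rack -90 [  21.3259   20.8667    6.107   101.6867   -2.5729   57.581  -151.5849]
rackhi 90 [ 41.8442  14.3988 -19.9466  84.7175   4.9175  81.7446  21.7691]
rackhi -90 [  24.3484   13.21      2.2148   85.4024   -0.5118   81.3975 -153.4188]
g 75 [ 13.9435  35.5449 -56.6162  86.0524  30.2086  74.7457 -60.762 ]
g -105 [ 16.2755  37.9238 -61.7534  85.9711  33.8476  76.4241 116.5866]
ghi 75 [ 13.7503  31.3062 -59.7072  73.7592  26.6602  89.273  -57.253 ]
ghi -105 [ 14.5845  32.1099 -61.7416  73.7286  27.9176  89.7564 121.8538]
```

```bash
python3 - <<'E'
from h import *
robot.move_to([.546,.2065,.30],[180,0,75])
p,o=robot.current_tool_pos(),robot.current_eef_rot();im=vision.grab_frame("wrist")
np.savez("wg.npz",p=p,o=o); cv2.imwrite("pics/wg.png",im[:,:,::-1]);print(p,o)
fingers.gripper_to(0.45,80)
robot.move_to([.461,-.245,.28],[180,0,90])
p,o=robot.current_tool_pos(),robot.current_eef_rot();im=vision.grab_frame("wrist")
np.savez("wr.npz",p=p,o=o); cv2.imwrite("pics/wr.png",im[:,:,::-1]);print(p,o,robot.current_time_s(),robot.current_finger_gap(),robot.current_contact_force())
E
```

```text
[0.5467 0.205  0.2997] [179.9921   0.0554  74.8531]
[ 0.4617 -0.2435  0.2803] [179.9524  -0.0268  90.1431] 5.175 0.45361515362390364 [0.7816 0.5379 0.7311]
```

View pics/wg.png

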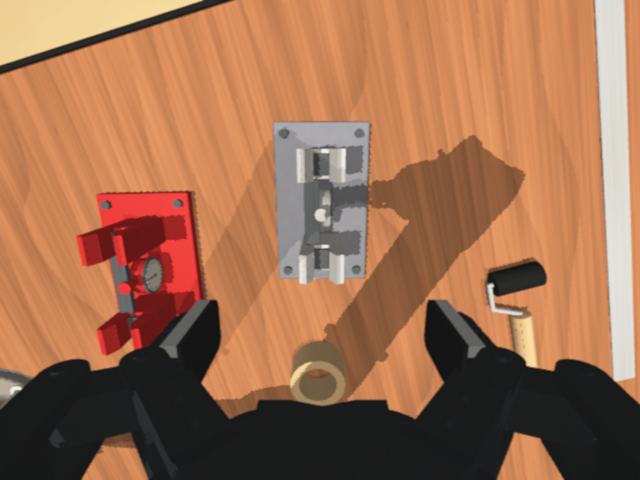

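View pics/wr.png

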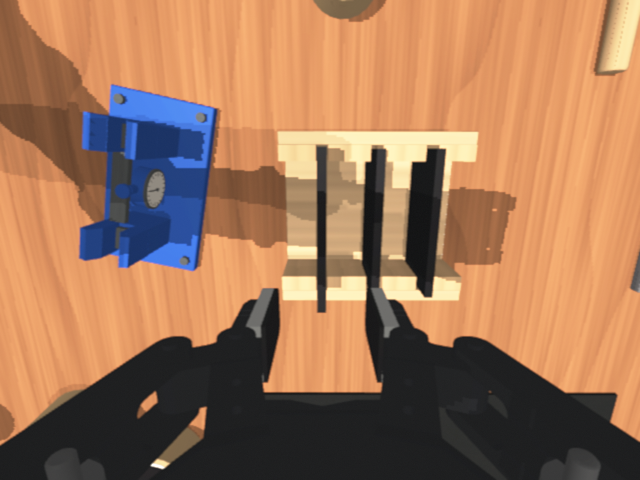

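```bash
python3 - <<'E'
from h import *
K,E=cam("top");d=np.load("wg.npz");Kw,Ew=wristE(d["p"],d["o"])
loc=np.array([[.055,.095,.014],[.055,-.095,.014],[-.055,-.095,.014],[-.055,.095,.014]])
g=[.5464,.2065,-14.82]; print(proj(place(loc,g),Kw,Ew))
a=cv2.imread("pics/wg.png");c=cv2.resize(a[110:290,260:385],None,fx=3.3,fy=3.3,interpolation=cv2.INTER_CUBIC)
# overlay predicted fork slot tops and plunger
for l in [[x,y,.107] for x in(-.015,.015,-.022,.022) for y in(-.065,-.035,.035,.065)]+[[0,0,.08],[0,.05,.072],[0,-.05,.072]]+[list(q) for q in loc]:
    u=(proj(place([l],g),Kw,Ew)[0]-[260,110])*3.3; cv2.circle(c,tuple(int(v) for v in u),3,(0,0,255),-1)
cv2.imwrite("pics/cg.png",c)
d=np.load("wr.npz");Kw,Ew=wristE(d["p"],d["o"])
r=[.5133,-.2448,.18]
b=place([[-.052,.07,.132],[-.052,-.07,.132]],r);print(proj(b,Kw,Ew))
a=cv2.imread("pics/wr.png");c=cv2.resize(a[120:320,270:490],None,fx=3,fy=3,interpolation=cv2.INTER_CUBIC)
for l in [[-.052+s,y,.132] for s in(-.004,.004) for y in(-.07,.07)]+[[x,y,.072] for x in(-.093,.093) for y in(-.085,.085)]:
    u=(proj(place([l],r),Kw,Ew)[0]-[270,120])*3; cv2.circle(c,tuple(int(v) for v in u),3,(0,0,255),-1)
cv2.imwrite("pics/cr.png",c)
E
```

```text
[[370.5384 122.4883]
 [365.8236 279.6357]
 [279.9588 280.1493]
 [273.3791 123.1241]]
[[322.7964 148.1142]
 [322.8886 313.7567]]
```

View pics/cg.png

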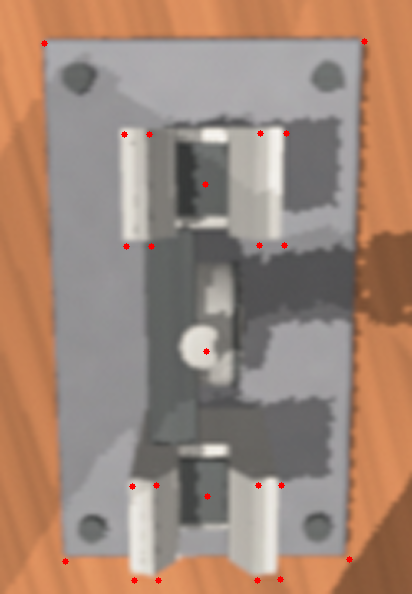

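View pics/cr.png

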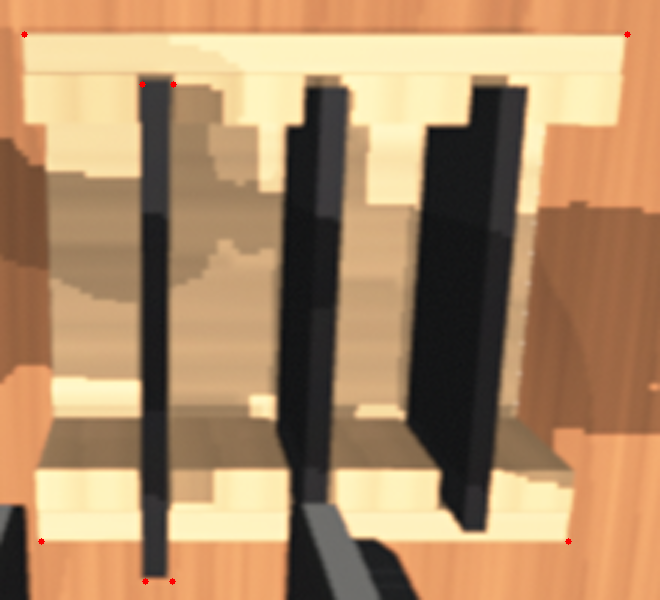

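```bash
python3 - <<'E'
from h import *
robot.line_to([.4605,-.244,.19],[180,0,90.0],velocity=.12)
print(robot.current_tool_pos(),robot.current_contact_force())
print(robot.line_to([.4605,-.244,.116],velocity=.08,f_stop=8))
print(robot.current_tool_pos(),robot.current_contact_force())
fingers.gripper_to(0.0,70)
print(robot.current_finger_gap(),robot.current_tool_pos(),robot.current_eef_rot(),robot.current_contact_force(),robot.current_torque(),robot.current_time_s())
im=vision.grab_frame("side");cv2.imwrite("pics/s1.png",im[:,:,::-1])
E
```

```text
[ 0.4612 -0.244   0.1908] [-0.4028  0.2165  0.6727]
False
[ 0.4611 -0.244   0.1166] [ 0.2062 -0.6585 -0.1124]
0.08019645798176414 [ 0.4611 -0.2442  0.1166] [179.9255   0.0344  89.9955] [-0.026  -0.019   1.9648] [-0.0414  0.0174 -0.0702] 7.525
```

View pics/s1.png

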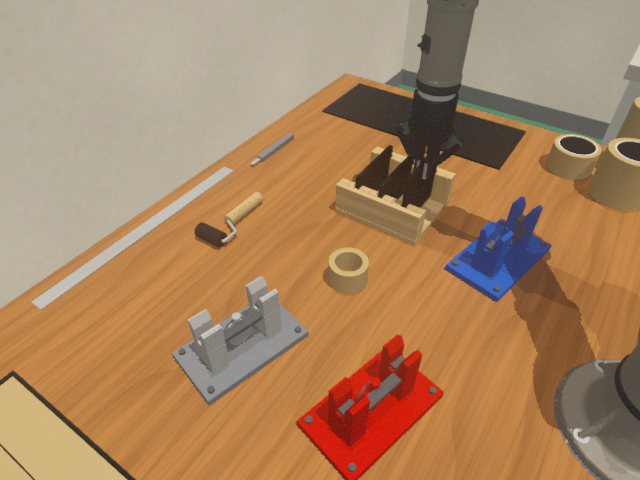

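```bash
python3 - <<'E'
from h import *
print(robot.line_to([.4611,-.2442,.182],velocity=.08,f_stop=15),robot.current_contact_force())
robot.line_to([.4611,-.2442,.25],velocity=.15)
print(robot.current_tool_pos(),robot.current_contact_force(),robot.current_torque(),robot.current_finger_gap())
robot.line_to([.5,-.02,.25],[180,0,83],velocity=.25)
robot.line_to([.546,.2068,.25],[180,0,75.2],velocity=.25)
robot.pause(.2)
print(robot.current_tool_pos(),robot.current_eef_rot(),robot.current_contact_force(),robot.current_time_s())
for n in["side","top","wrist"]:
    p,o=robot.current_tool_pos(),robot.current_eef_rot()
    im=vision.grab_frame(n);cv2.imwrite(f"pics/{n}2.png",im[:,:,::-1])
np.savez("w2.npz",p=p,o=o)
s=cv2.imread("pics/side2.png")[150:420,130:360];cv2.imwrite("pics/side2c.png",cv2.resize(s,None,fx=2.2,fy=2.2))
E
```

```text
False [-0.2311 -0.0026 -1.3791]
[ 0.4606 -0.2442  0.2491] [ 0.4669 -0.7201 -1.0602] [-0.0023  0.0091  0.0565] 0.08514082872491198
[0.5465 0.2049 0.25  ] [179.9762   0.0533  75.0374] [-0.0339 -0.0036 -1.7475] 11.4833
```

View pics/side2c.png

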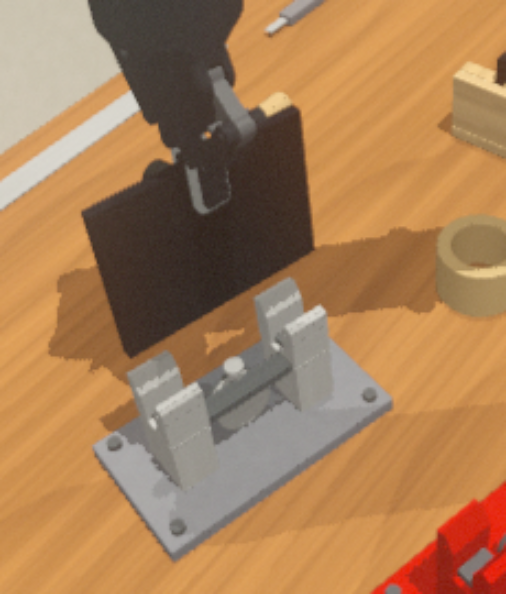

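View pics/wrist2.png

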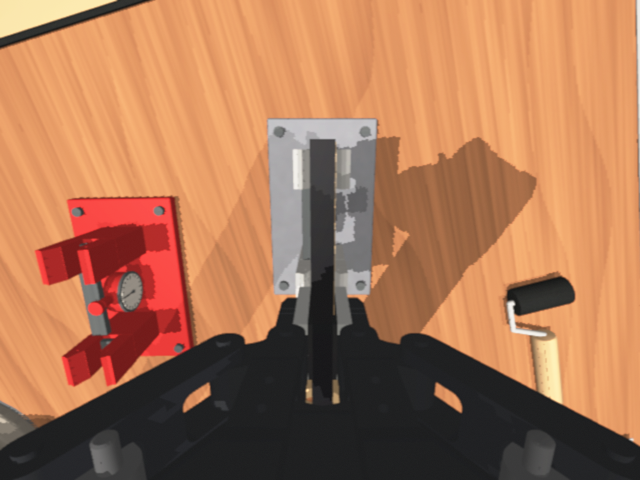

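View pics/top2.png

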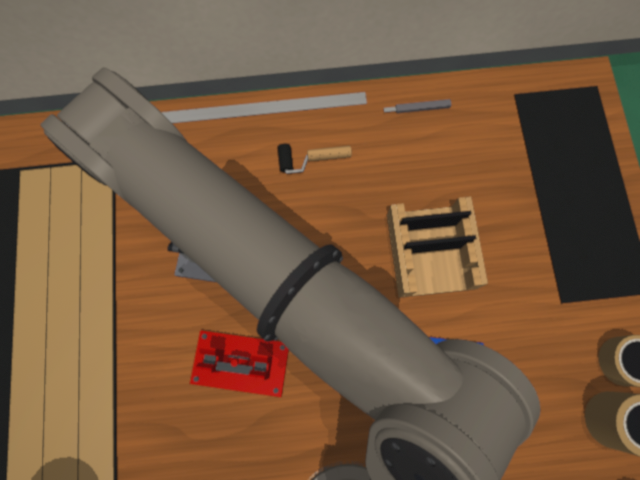

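```bash
python3 - <<'E'
from h import *
print(robot.line_to([.546,.2065,.195],[180,0,75.2],velocity=.06,f_stop=8))
print(robot.current_tool_pos(),robot.current_eef_rot(),robot.current_contact_force(),robot.current_torque())
print(robot.line_to([.546,.2065,.170],velocity=.012,f_stop=15))
for i in range(3):
    print(robot.current_tool_pos(),robot.current_contact_force(),robot.current_torque(),robot.current_finger_gap()); robot.pause(.15)
print(robot.current_eef_rot(),robot.current_time_s())
for n in["side","wrist"]:
    im=vision.grab_frame(n);cv2.imwrite(f"pics/{n}3.png",im[:,:,::-1])
s=cv2.imread("pics/side3.png")[200:420,150:330];cv2.imwrite("pics/side3c.png",cv2.resize(s,None,fx=2.7,fy=2.7,interpolation=cv2.INTER_CUBIC))
E
```

```text
False
[0.5463 0.2068 0.1955] [179.959   -0.0418  75.2036] [ 0.0808  0.4675 -1.7709] [ 0.0695 -0.0401 -0.0192]
True
[0.5461 0.2066 0.177 ] [-0.9231 -0.5959  7.2485] [-0.1732  0.338   0.0318] 0.08290511787977796
[0.5461 0.2066 0.1772] [-2.1693 -0.4783  6.9651] [-0.179   0.305  -0.0178] 0.08244463382732818
[0.5461 0.2066 0.1772] [-1.405  -1.4656  5.5131] [-0.1076  0.3133 -0.0193] 0.08378225411372521
[179.9272   0.0178  75.1821] 14.6583
```

View pics/side3c.png

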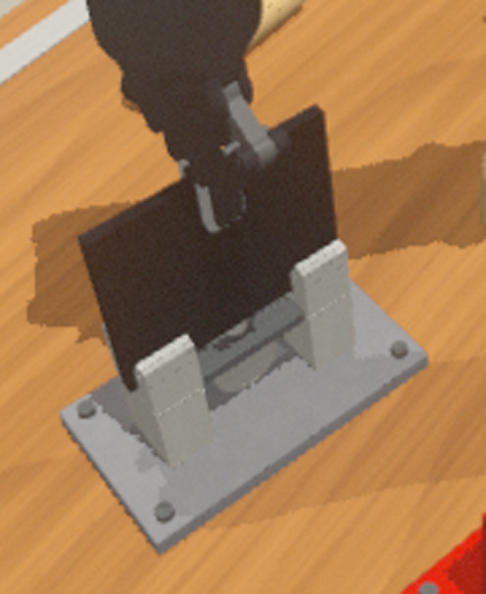

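View pics/wrist3.png

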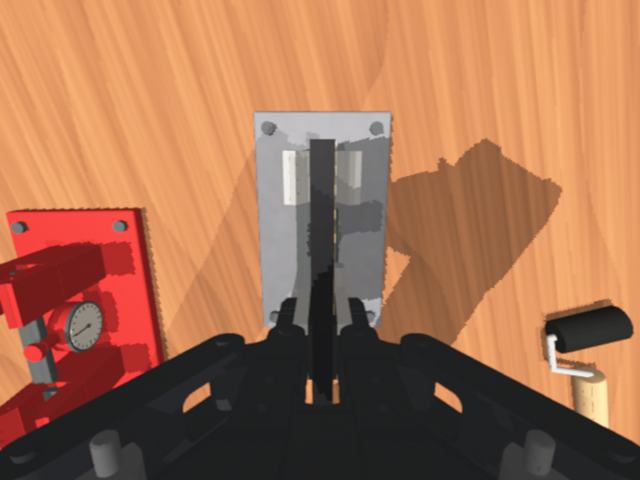

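```bash
python3 - <<'E'
from h import *
z=.1765
for i in range(12):
    robot.line_to([.546,.2065,z],velocity=.01,f_stop=12); robot.pause(.25)
    f=np.mean([robot.current_contact_force() for _ in range(4)],axis=0)
    print(round(z,4),robot.current_tool_pos(),f,robot.current_torque(),robot.current_time_s())
    if f[2]>13: break
    z-=.0004
E
```

```text
0.1765 [0.5462 0.2068 0.1777] [-1.3427 -0.8382  6.3845] [-0.3193  0.443   0.0017] 15.2583
0.1761 [0.5462 0.2068 0.1773] [-2.1991 -1.0685  5.9544] [-0.3875  0.4623  0.0393] 15.7583
0.1757 [0.5462 0.2068 0.177 ] [-1.176  -1.2197  6.2972] [-0.335   0.4275 -0.0238] 16.2583
0.1753 [0.5463 0.2068 0.1768] [-1.3181 -1.2176  7.076 ] [-0.3376  0.5734  0.0024] 16.7583
0.1749 [0.5462 0.2068 0.1767] [-1.7448 -1.4244  8.2324] [-0.457   0.6043  0.0225] 17.2583
0.1745 [0.5463 0.2067 0.1767] [-1.5025 -2.399   9.905 ] [-0.4712  0.7614  0.032 ] 17.7583
0.1741 [0.5463 0.2067 0.1767] [-2.5552 -3.5483 11.7283] [-0.54    0.8295  0.0329] 18.2583
0.1737 [0.5463 0.2066 0.1767] [-4.58   -3.0924 14.8203] [-0.655   1.0457  0.0545] 18.7583
```

```bash
cat >> h.py <<'E'
def rd(n=8,dt=.05):
    F=[];M=[]
    for _ in range(n):
        F.append(robot.current_contact_force());M.append(robot.current_torque());robot.pause(dt)
    a=np.radians(-14.8);G=np.array([[np.cos(a),np.sin(a),0],[-np.sin(a),np.cos(a),0],[0,0,1]])
    print("F",G@np.mean(F,0),"sd",np.std(F,0),"M",G@np.mean(M,0),"p",robot.current_tool_pos(),robot.current_eef_rot(),round(robot.current_time_s(),2),flush=True)
E
python3 - <<'E'
from h import *
rd()
robot.line_to([.5455,.2060,.1737],velocity=.01,f_stop=12); rd()
robot.line_to([.5450,.2055,.1737],velocity=.01,f_stop=12); rd()
E
```

```text
F [-2.4877 -4.3801 14.0325] sd [0.498  0.5568 0.4991] M [-0.8845  0.8126  0.0375] p [0.5463 0.2067 0.1767] [179.8904   0.0998  75.1517] 19.16
F [-2.1931 -3.3872 12.7291] sd [0.2867 0.4036 0.4617] M [-0.6537  0.6533  0.0323] p [0.5461 0.2065 0.1766] [179.8642   0.0397  75.1562] 19.81
F [-1.5786 -2.0433 11.5296] sd [0.522  0.4143 0.4609] M [-0.4683  0.4659  0.0086] p [0.546  0.2065 0.1766] [179.8284  -0.0309  75.1696] 20.46
```

```bash
python3 - <<'E'
from h import *
robot.line_to([.5444,.2048,.1733],velocity=.01,f_stop=12); rd()
robot.line_to([.5440,.2044,.1729],velocity=.01,f_stop=12); rd()
E
```

```text
F [-1.1546 -0.8246 12.1736] sd [0.3976 0.6895 0.3907] M [-0.3111  0.3516 -0.023 ] p [0.5458 0.2065 0.1766] [179.7682  -0.1281  75.1852] 21.11
F [-0.9629 -0.033  12.7367] sd [0.7871 0.4367 0.4623] M [-0.2684  0.2439 -0.0187] p [0.5457 0.2065 0.1766] [179.725   -0.1835  75.1928] 21.76
```

```bash
python3 - <<'E'
from h import *
robot.line_to([.5436,.2041,.1722],velocity=.01,f_stop=12); rd()
robot.pause(.5); rd()
p,o=robot.current_tool_pos(),robot.current_eef_rot()
for n in["side","top","wrist"]:
    im=vision.grab_frame(n);cv2.imwrite(f"pics/{n}4.png",im[:,:,::-1])
s=cv2.imread("pics/side4.png");K,E=cam("side")
g=[.546,.2068,-14.8]
q=proj(place([[0,y,z] for z in(.072,.192) for y in(-.07,.07)],g),K,E);print(q)
c=cv2.resize(s[210:410,150:330],None,fx=3,fy=3,interpolation=cv2.INTER_CUBIC)
for u in q: cv2.circle(c,tuple(int(v) for v in (u-[150,210])*3),3,(0,0,255),-1)
cv2.imwrite("pics/side4c.png",c);print(robot.current_finger_gap())
E
```

```text
F [-0.9358 -0.0738 15.2815] sd [0.4554 0.5242 0.3592] M [-0.3364  0.2855 -0.0197] p [0.5456 0.2066 0.1766] [179.6717  -0.2281  75.1944] 22.41
F [-0.9763 -0.1033 15.022 ] sd [0.5323 0.3475 0.737 ] M [-0.3367  0.279  -0.0052] p [0.5456 0.2066 0.1765] [179.6766  -0.227   75.1978] 23.31
[[274.21   293.8637]
 [197.0616 342.6412]
 [268.4144 238.8326]
 [180.2821 288.3185]]
0.08292685464720413
```

View pics/side4c.png

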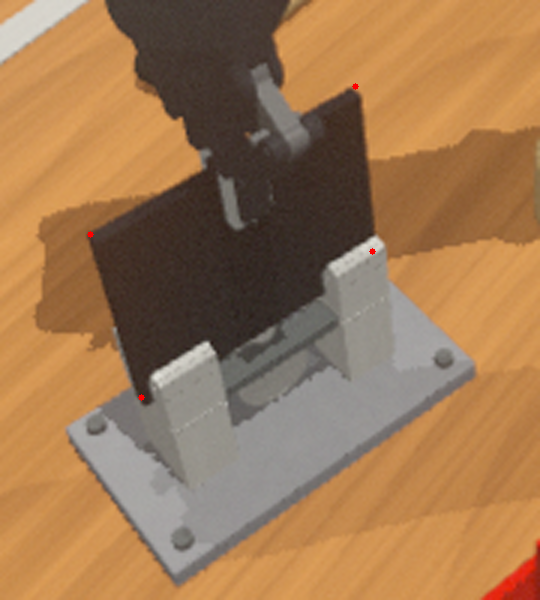

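View pics/side4.png

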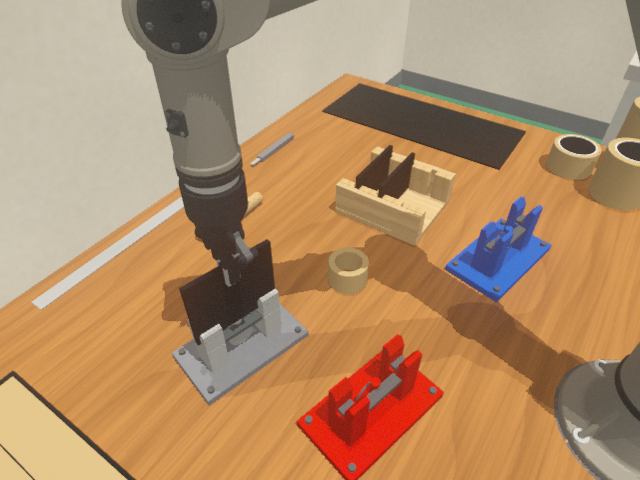

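```bash
cat > tilt.py <<'E'
from h import *
import sys
def run(pic,zb,g):
    s=cv2.cvtColor(cv2.imread(pic),cv2.COLOR_BGR2GRAY).astype(float);K,E=cam("side")
    s=cv2.GaussianBlur(s,(0,0),.7)
    # front face x=-.004 for bottom edge, sample edges across predicted lines along image v
    out={}
    for nm,z,x,ys in[("top",zb+.12,.004,np.r_[np.linspace(-.066,-.035,12),np.linspace(.03,.066,12)]),("bot",zb,-.004,np.linspace(-.03,.03,16))]:
        off=[]
        for y in ys:
            u=proj(place([[x,y,z]],g),K,E)[0]
            up=proj(place([[x,y,z+.01]],g),K,E)[0]; d=(up-u)/10 # px per mm vertical
            t=np.arange(-5,5.01,.1); pr=cv2.remap(s.astype(np.float32),(u[0]+d[0]*t).astype(np.float32)[None],(u[1]+d[1]*t).astype(np.float32)[None],cv2.INTER_LINEAR)[0]
            gr=np.gradient(pr)*(1 if nm=="top" else -1); off.append(t[np.argmax(gr)] if gr.max()>0 else np.nan)
        off=np.array(off);c=np.polyfit(ys,off,1)
        for _ in range(3):
            r=off-np.polyval(c,ys);m=abs(r)<max(.6,1.5*np.median(abs(r)));c=np.polyfit(ys[m],off[m],1)
        print(pic,nm,"slope mm per 100mm",c[0]*.1,"off",c[1],off.round(1))
if __name__=="__main__":
    run("pics/side2.png",.2500-.1046,[.5465,.2049,-14.9])
    run("pics/side3.png",.0725,[.5461,.2066,-14.8])
    run("pics/side4.png",.072,[.5456,.2066,-14.8])
E
python3 tilt.py
```

```text
pics/side2.png top slope mm per 100mm -0.13507756312663463 off -1.1485580866887342 [-1.3 -1.7 -0.8 -0.6 -0.8 -2.4  4.7  4.  -5.  -4.8 -4.8 -4.8  3.9 -0.9
 -1.4 -1.6 -0.  -1.7 -0.8 -1.3 -1.3 -1.2 -1.2 -0.9]
pics/side2.png bot slope mm per 100mm 1.0793871866295253 off -1.3061281337047483 [-2.4 -2.3 -1.6 -0.7 -0.3 -1.3 -1.5 -1.7 -0.9 -0.7 -0.4 -1.5 -1.5 -0.9
 -1.7 -0.9]
pics/side3.png top slope mm per 100mm 0.24371493378381032 off -0.9489182046069545 [-1.5 -1.2 -1.2 -1.2 -1.2 -1.  -0.8 -0.7 -1.2 -0.8 -0.2  5.  -1.6 -1.1
 -0.4 -0.6 -0.3 -0.9 -1.3 -0.9 -0.5 -1.4 -1.7 -0.9]
pics/side3.png bot slope mm per 100mm 0.13888888888888762 off -1.6453703703703821 [-1.8 -0.8 -2.5 -1.8 -1.4 -2.4 -1.7 -0.6 -1.9 -1.5 -0.8 -1.3 -0.8 -1.4
 -3.5 -2. ]
pics/side4.png top slope mm per 100mm 0.4101258516373064 off -1.2717766277813523 [-1.7 -1.9 -1.3 -1.7 -1.4 -1.5 -2.2 -1.2 -1.1 -1.6  2.6  3.8 -1.1 -0.9
 -2.  -0.4 -1.  -1.  -1.1 -1.6 -1.2 -1.2 -0.6 -1. ]
pics/side4.png bot slope mm per 100mm 0.21373056994818615 off -0.9874352331606356 [-0.8 -0.8  0.4 -1.3 -0.  -1.4 -0.9 -0.  -1.1 -2.1 -1.4 -0.5  0.3 -0.8
 -2.6 -0.9]
```

```bash
python3 - <<'E'
from h import *
robot.line_to([.5436,.2041,.1722],[180.2,.2,75.2],velocity=.01,f_stop=12); rd()
robot.line_to([.5436,.2041,.1722],[180.4,.4,75.2],velocity=.01,f_stop=12); rd()
E
```

```text
F [-0.5871 -0.1611 14.9425] sd [0.5018 0.2956 0.3324] M [-0.2463  0.1917 -0.0083] p [0.5459 0.2065 0.1766] [179.8356  -0.1568  75.2059] 24.11
F [-0.2256 -0.365  14.749 ] sd [0.3488 0.5365 0.3985] M [-0.099   0.1018  0.0209] p [0.5461 0.2065 0.1766] [-179.988     0.0257   75.191 ] 24.76
```

```bash
python3 - <<'E'
from h import *
robot.line_to([.5436,.2041,.1721],[180.5,.55,75.2],velocity=.01,f_stop=12); rd()
robot.pause(.5); rd()
for n in["side","top"]:
    im=vision.grab_frame(n);cv2.imwrite(f"pics/{n}5.png",im[:,:,::-1])
import tilt; tilt.run("pics/side5.png",.072,[.5461,.2066,-14.8])
print(robot.current_finger_gap(),robot.current_dq())
E
```

```text
F [-0.2327 -0.8894 14.9733] sd [0.529  0.5982 0.3673] M [-0.0014  0.0941  0.0141] p [0.5462 0.2064 0.1765] [-179.8988    0.1655   75.1812] 25.41
F [-0.2437 -1.0387 14.9111] sd [0.5209 0.4204 0.4776] M [0.0059 0.1026 0.0204] p [0.5463 0.2064 0.1766] [-179.8992    0.1621   75.1793] 26.31
pics/side5.png top slope mm per 100mm 1.0350348461358545 off -0.6769876767713835 [-1.  -1.8 -2.1 -1.2 -1.3 -1.4 -1.2 -1.1 -0.6 -1.5 -0.2  4.  -1.1 -1.2
 -0.5  0.2  0.2  5.  -1.1 -0.4 -0.  -1.1 -1.2 -0.4]
pics/side5.png bot slope mm per 100mm 0.5626094570928195 off -1.557749562171641 [-1.3 -0.9 -2.  -1.8 -2.6 -1.9 -1.2 -0.4 -1.7 -2.8 -1.7 -0.8 -1.4 -1.1
 -5.  -1.5]
0.0875941266523515 [ 0.0459 -0.086   0.0162  0.0771 -0.0119 -0.1103  0.061 ]
```

View pics/top5.png

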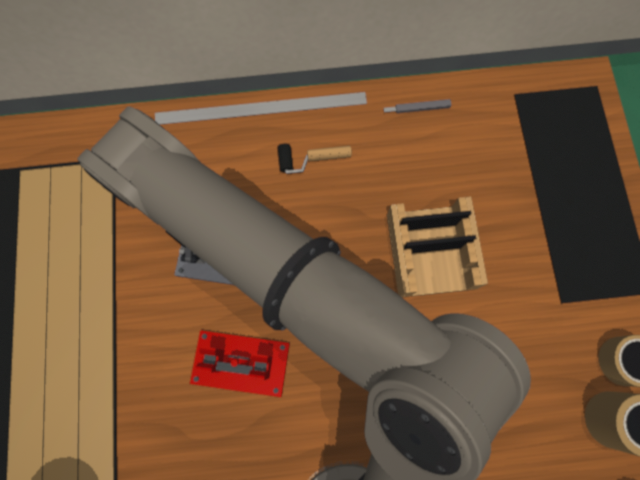

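```bash
python3 - <<'E'
from h import *
workorder.close_job(); print(robot.current_time_s())
E
```

```text
the job is handed in; nothing more can be done
the job is handed in; nothing more can be done
```

I drew the tallest board straight up out of the rack, stood it in both forks of the grey gauge, and handed the job in while still pressing it down. It was the board in the slot nearest the robot, at about (447, 266) in the top view. The last clock reading before hand-in was about 26 s.

**Last checks:**
- **Seating:** the gripper's downward travel stopped hard at z = 0.1766 m, which is the height expected with the board on both rests.
- **Press force:** about 15 N downward, with about 1 N of sideways force.
- **Load on both rests:** at first nearly all the load seemed to be on the right-hand rest. I corrected the tool's tilt by about 0.4°. The moment then fell to about 0 N·m, which means both rests carry load.
- **Other things:** the top and side pictures show the two short boards, the tape and the roller where they were.

**Checks that disagreed or were missing:**
- **Board level:** fitting the board's edges in the last side picture gave a tilt of 0.6 to 1.0 mm per 100 mm. That disagrees with the force readings. I put it down to pixel noise and relied on the forces.
- **Dial:** I did not read it, because the needle was not clear in any of the pictures.

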